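# Feed a measured block through the flap of the dust-tight parts chute

## Robot

A 6-joint arm with a two-finger parallel gripper is mounted at the origin on the work surface. World frame = base frame: x ahead of the robot, y to its left, z up, the work surface at z = 0. Lengths are in mm, angles in rad, forces in N, time in s.
With the tool pointing down it reaches from about 275 to 850 mm from the base axis. Payload 5.2 kg.
Tool frame: the origin (TCP) lies midway between the tips of the shut fingers; the grasp point (between the pads) lies 19 mm behind it (robot.grasp_offset is the distance from the TCP to the grasp point, in mm); x points along the fingers, y is the direction in which the jaws open and shut, and the axes are right-handed (so a half turn about x gives the same grasp; the last joint's range is limited). The gripper opens to 85 mm and grips with 20 to 120 N. Pads are 22 mm wide; open, the fingers measure 114 mm over their backs; the gripper's body (76 mm by 85 mm) begins 54 mm behind the grasp point. The pads swing forward as they close: fully open they stand 13 mm farther back than shut.
Start: joints at [-1.451, 0.259, 1.535, -0, 1.348, -0.203], TCP at [174.494, -521.591, 231.31] pointing down, gripper open.
Joint ranges: [-3.14, 3.14], [-0.91, 2.08], [0.19, 2.58], [-1.22, 4.36], [0.22, 2.71], [-3.12, 3.12]. Speed limits (rad/s): [2.57, 2.57, 3.14, 3.14, 3.14, 3.14].

## Interface

Orientations are given as a rotation vector (axis times angle).
In Python, from station import robot gives the robot as it stands. The module is installed in compiled form; this text tells all that it offers.
- The arm moves only by the tool send_rows, never from a script. Its argument "commands" is a list that holds one entry, the list of rows, each a list of 5 numbers: the shift along the world's x, y, z in mm, then the turn about the world's z in rad, then the opening, from -1 (shut) to 1 (fully open). In form: [[[x, y, z, turn, gripper], ...]]. A call has 1 to 20 rows; each row is the pose to reach, as a shift and turn from the pose measured when the call began; what a row does not reach only later rows make up. A row lasts 1/12 s, in which the tool goes at most 41.7 mm and 7.16 degrees, less where a joint would pass 70% of its speed; a pose out of reach is approached as far as the arm can. A call with a gripper value outside its range is refused whole. The fingers move at their own pace and stop on an object; the grip force is fixed at half the most. Time passes only in rows, so rows that repeat a pose let the fingers close. It gives the time, the measured TCP pose, the force and the opening at its end, in the units of the state.
- robot.sense(): the state, without advancing time (a new reading comes with each control period).
- robot.capture(name): name is "scene" or "top"; returns a dict with "frame" (400x640x3 uint8, blue, green, red), "fx", "fy", "cx", "cy" (pixels), "R" (3x3) and "t" (3): a world point X has camera coordinates R X + t. Camera axes: x right, y down, z forward; pixel columns grow to the right and rows downward; lengths in mm; the calibration is good to about 2 mm. A picture is of the moment at which its call begins. There is no depth.
- robot.close_job(): hands the job in, once; it reports no verdict.
Trained networks look in a picture, given as the dict that the camera call returned (one of the last four; its "shot" number tells which), for a name from the list of things; names that differ only in an ending like _2 or _b are one class to them, and where a whole thing is asked for, a point or a joint stands for the part that bears it (a point fixed in the world has none). Each returns a list of dicts, best first, with "confidence" (0 to 1); they miss things now and then, are a little off and sometimes report something else, mostly with a low value. They report only what shows in the picture. A call takes as long as a camera call. They do not tell look-alikes from the thing itself.
- robot.regions_of(picture, target): "pixels" (400x640 bool, what is visible of it) and "uv" ([column, row] in pixels, amid what is visible of it).
- robot.place_of(picture, target): "uv" ([column, row] in pixels: a listed point, or the origin of a listed thing).
The state is a dict: "t": time; "joint_pos": joint angles; "qvel": joint speeds; "joint_torque": joint torques, N m; "tcp_pos": TCP position; "ee_rot": TCP orientation; "ft_force": force on the tool from outside, world axes, zero at the start; "moment": the same for the moment, N m; "gripper_width": opening from 0.0 (shut) to 1.0 (fully open).
Only numpy, scipy, OpenCV 4.12 (cv2) and the standard library are available. Lean on these libraries where they do the work, as an engineer would, in place of code of your own. Each camera call takes 0.05 s, during which the arm holds its last target.

## Task

The steel block on the black deck has been measured: push it with the fingertips along the deck, between the guide rails and through the hanging flap, until it runs down the rollers to rest inside the chute, then draw back so that the flap hangs shut behind it. Only push the block, never pick it up or tip it over, and leave the ring gauge, the loupe and the V-block where they stand.

Things in the scene. Friction and masses are not known exactly. Their poses are not given: they have to be found in the camera images.
- chute: Fixed parts chute. Origin: on the table under the doorway's middle; x points level into the doorway (pushing direction), y left, z up. In its frame, mm: black deck top z 45, x -184 to 6, y -85 to 85. White upright front plate with the doorway: x -4 to 0, y -85 to 85, z 45 to 100. Behind it white walls 56 apart inside, 100 high, end stop at x 115, under a clear cover (top z 103).
- rail_mouth (a point): Midpoint between the outer ends of the two aluminium guide rails, on the deck, 79 mm before the doorway. Rails are 8 high, 6 thick; inner faces 50 mm apart from the front plate back to 36 mm before it, then flaring to about 98 mm apart here. The 36 mm wide block fits between them.
- roller_top (a point): Top of the first of seven free-turning steel rollers inside (12 mm diameter, 14.5 apart), 14 mm past the doorway. They fall away at 15 degrees from the deck's edge (6 mm past the doorway). Once the block's middle is 15 mm or more past that edge it tips on to them and runs to the end stop by itself: pushing its rear end to 10 mm before the doorway is enough, fingers stay outside.
- doorway (a point): Middle of the doorway's sill: on the deck's top, 45 mm above the table, in the front plate's inner face. Same axes as the chute. The doorway is 54 mm wide and 45 high; the lintel over it is 10 high.
- flap (a joint): Aluminium gravity flap, 50 wide, 38 high, 3 thick, 50 g, filling the doorway. It hangs from a pin along y at chute x 4, z 86.5 mm and swings only inward, lower edge first. 0 = hanging shut, grows as it is pushed open, stop at 1.4 rad; it falls shut by its own weight within about half a second when nothing holds it.
- flap_edge (a point): Middle of the flap's lower edge (3 to 4 mm over the deck when shut).
- block: Loose ground-steel block, 70 long (its x axis), 36 wide (y), 24 high, about 0.45 kg, two dark round marks and a dark square between them on top. Origin: centre of its underside. It starts on the deck in front of the flared rails, its long axis (x) roughly towards the doorway.
- ring_gauge: Loose dark steel ring standing flat on the table beside the chute, 60 outside, 28 bore, 22 high. Origin: centre of its underside. Leave alone.
- loupe: Loose black waisted loupe standing on the table, 42 diameter, 46 high. Origin: centre of its underside. Leave alone.
- v_block: Loose steel block with a groove along its top, 50 x 40 x 34 high, on the table. Origin: centre of its underside. Leave alone.
Not all that is in view belongs to the job. Leave any green or red look-alike of the block alone.

How it is judged (in metres and radians):
On the way, in this order (a step that is already met when the one before it is completed fails the run):
1. the block, slid along the deck, pushes the flap open (value of joint flap above 0.4 rad and x of block in the frame of chute between -0.03 and 0.03 m), for 0.02 s.
2. the whole block is inside (x of block in the frame of chute above 0.05 m), for 0.1 s.
At the end, for the whole second after the job is handed in: The block lies at rest on the rollers inside the chute, its middle 55 to 110 mm beyond the doorway and its underside's middle below 42 mm, not tipped over; the flap hangs shut (within 0.1 rad); the ring gauge, loupe and V-block are within 20 mm of where they stood (x of block in the frame of chute between 0.055 and 0.11 m and y of block in the frame of chute between -0.025 and 0.025 m and z of block in the frame of chute below 0.042 m and value of joint flap below 0.1 rad and linear speed of block below 0.02 m/s and angle between block's own z axis and vertical below 0.5 rad and distance of each of ring_gauge, loupe, v_block from where it was at the start of the episode below 0.02 m); the robot touches nothing.
It fails at once if the block is lifted off the deck (z of block in the frame of chute above 0.055 m).
It fails at once if the block is tipped over (angle between block's own z axis and vertical above 0.7 rad).
It fails at once if the block is knocked off the deck (z of block in the frame of chute below 0.035 m and x of block in the frame of chute below 0 m).
It fails at once if the ring gauge, loupe or V-block is moved (20 mm) (distance of any of ring_gauge, loupe, v_block from where it was at the start of the episode above 0.02 m).
It also fails if it takes over 38 s, if anything falls off the work surface, if the arm or the gripper's body presses on something with over 40 N, if the wrist force passes 120 N, or if a joint passes its speed limit or range.

## Working session

There is one attempt and no reset: what is moved stays moved. The work goes in short steps, Python scripts to look and compute and a tool call to move; the robot and the scene stay as the last step left them, time stands still between calls to the robot, and variables do not carry over. Pictures are saved under pics/ and viewed, and the job is handed in when it is done.

Besides the shell and the picture viewer there is one more tool, called after "Request:" in YAML: its name, and indented under it one key for each argument. send_rows: Moves the arm, as the interface text tells. Its arguments: {"type":"object","properties":{"commands":{"type":"array","items":{"type":"array","items":{"type":"array","items":{"type":"number"}}}}},"required":["commands"]}

```bash
mkdir -p pics
cat > h.py <<'E'
import numpy as np, cv2
from station import robot
def ray(c,uv):
    d=np.array([(uv[0]-c['cx'])/c['fx'],(uv[1]-c['cy'])/c['fy'],1.0])
    R=np.array(c['R']);t=np.array(c['t'])
    return -R.T@t, R.T@d
def atz(c,uv,z):
    o,d=ray(c,uv); return o+d*(z-o[2])/d[2]
def proj(c,X):
    p=np.array(c['R'])@np.array(X,float)+np.array(c['t']); return [c['fx']*p[0]/p[2]+c['cx'],c['fy']*p[1]/p[2]+c['cy']]
E
python3 - <<'E'
from h import *
for n in ['scene','top']:
    c=robot.capture(n); cv2.imwrite(f'pics/{n}0.png',c['frame'])
    print(n,c['fx'],c['fy'],c['cx'],c['cy'],np.round(-np.array(c['R']).T@c['t']),np.round(c['R'],3).tolist())
    for k in ['chute','rail_mouth','roller_top','doorway','flap_edge','block','ring_gauge','loupe','v_block']:
        print(k,[(np.round(r['uv'],1).tolist(),round(r['confidence'],2)) for r in robot.place_of(c,k)][:3])
    print([(np.round(r['uv'],1).tolist(),round(r['confidence'],2),int(r['pixels'].sum())) for r in robot.regions_of(c,'block')])
s=robot.sense(); print(s)
E
```

```text
scene 425.42523011554863 425.42523011554863 319.8765669930316 197.2657466047972 [1180. -346.  642.] [[0.554, 0.832, 0.019], [0.517, -0.327, -0.791], [-0.652, 0.448, -0.612]]
chute [([318.6, 252.6], 0.61), ([320.8, 235.3], 0.42)]
rail_mouth [([311.0, 211.8], 0.88)]
roller_top [([324.8, 239.2], 0.7)]
doorway [([317.9, 236.2], 0.94)]
flap_edge []
block [([255.4, 187.0], 0.91), ([298.1, 201.1], 0.78), ([366.6, 194.4], 0.63)]
ring_gauge [([384.8, 242.4], 0.65)]
loupe [([246.4, 280.0], 0.67)]
v_block [([225.2, 233.0], 0.82)]
[([301.9, 199.8], 0.81, 488), ([367.9, 188.8], 0.7, 358), ([253.1, 179.6], 0.56, 473)]
top 406.1858330320658 406.1858330320658 322.49481032179614 197.51607932135624 [ 395.   66. 1035.] [[-0.024, -0.999, 0.033], [-0.981, 0.017, -0.193], [0.192, -0.037, -0.981]]
chute [([326.6, 172.0], 0.22)]
rail_mouth [([317.5, 201.7], 0.96)]
roller_top [([325.3, 169.6], 0.6)]
doorway [([324.3, 173.4], 0.8)]
flap_edge [([326.0, 167.7], 0.55)]
block [([240.6, 222.5], 0.98), ([316.4, 221.3], 0.61), ([330.3, 285.9], 0.59)]
ring_gauge [([269.5, 160.0], 0.59)]
loupe [([325.8, 177.2], 0.62),
[... 155 characters left out ...]
 219.6], 0.62, 440)]
{'t': 1.1, 'joint_pos': array([-1.45078234e+00,  2.58601326e-01,  1.53500327e+00, -9.49048394e-06,
        1.34801427e+00, -2.02804983e-01]), 'qvel': array([-8.27890197e-04, -1.60116628e-03,  1.22280415e-03,  1.78171271e-03,
        4.15568118e-04, -3.80164989e-05]), 'joint_torque': array([ 1.26859821e-03, -4.45928657e+01, -2.90891969e+01, -3.41962332e-04,
        6.56904758e-04, -5.20409188e-06]), 'tcp_pos': array([ 174.49881357, -521.58151261,  231.30771159]), 'ee_rot': array([ 2.04686333,  0.33331367, -2.04688026]), 'ft_force': array([ 0.26559168,  0.08665277, -1.05911735]), 'moment': array([-0.00852561,  0.04660809,  0.05364464]), 'gripper_width': 1.0052346015920886}
```

View pics.

Run:
```python
import cv2
a=cv2.imread('pics/top0.png')[130:310,220:420]; cv2.imwrite('pics/topc.png',cv2.resize(a,None,fx=3.3,fy=3.3,interpolation=2)[:600])
a=cv2.imread('pics/scene0.png')[130:310,200:440]; cv2.imwrite('pics/scenec.png',cv2.resize(a,None,fx=3.3,fy=3.3,interpolation=2)[:600])
```

```text
(no output)
```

View pics/topc.png

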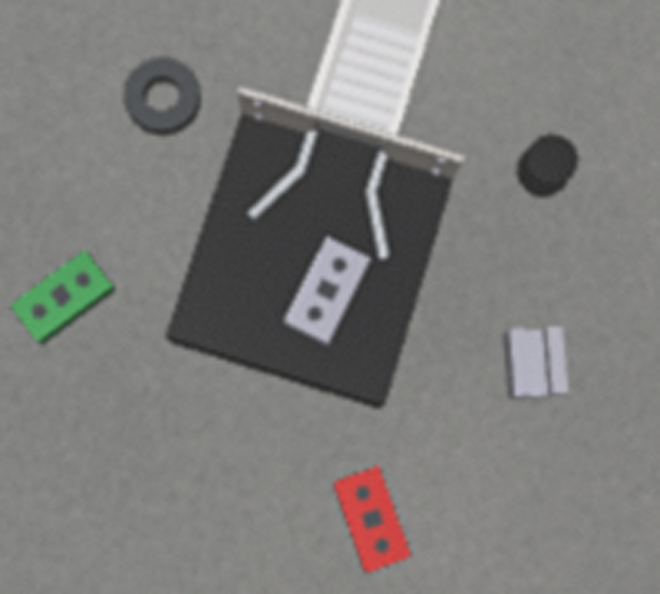

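View pics/scenec.png

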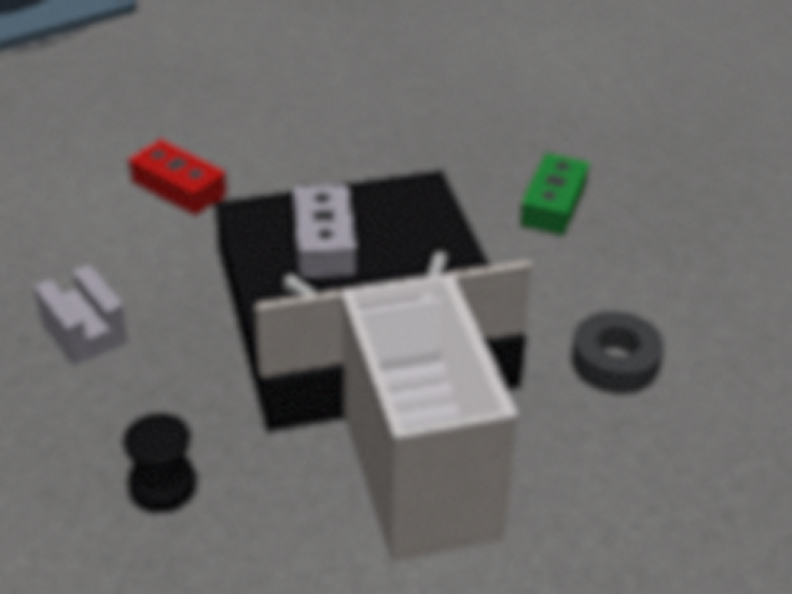

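View pics/scene0.png

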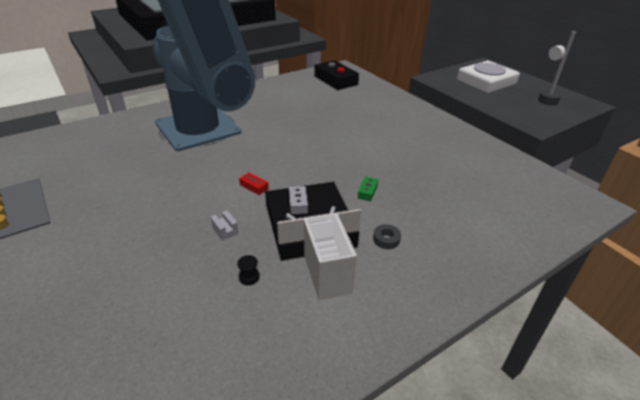

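```bash
cat > fit.py <<'E'
from h import *
from scipy.optimize import least_squares
def T(p,X):
    c,s=np.cos(p[2]),np.sin(p[2]); return np.array([p[0]+c*X[0]-s*X[1],p[1]+s*X[0]+c*X[1],X[2]])
def f(z,k): return (np.array(z)/3.3+ (np.array([220,130]) if k=='top' else np.array([200,130])))
E
python3 - <<'E'
from fit import *
C={k:robot.capture(k) for k in['top','scene']}
import pickle; pickle.dump({k:{a:b for a,b in C[k].items()} for k in C},open('cams.pkl','wb'))
# left y=+85
obs=[('top',(170,337),(-184,85,45)),('top',(381,400),(-184,-85,45)),('top',(239,88),(-2,85,100)),('top',(463,157),(-2,-85,100)),
('scene',(218,203),(-184,-85,45)),('scene',(443,172),(-184,85,45)),('scene',(258,303),(0,-85,100)),('scene',(531,263),(0,85,100))]
for cams in (['top'],['scene'],['top','scene']):
    o=[x for x in obs if x[0] in cams]
    fun=lambda p:np.concatenate([np.array(proj(C[k],T(p,X)))-f(z,k) for k,z,X in o])
    r=least_squares(fun,[480,60,-0.3]); print(cams,np.round(r.x,3),np.round(r.fun,1))
p=r.x
# block: segment grey on deck from top and scene
for k,box in(('top',(300,195,340,240)),('scene',(280,180,320,215))):
    c=C[k]; im=c['frame'].astype(int); m=np.zeros((400,640),np.uint8); x0,y0,x1,y1=box
    R=robot.regions_of(c,'block'); 
    best=min(R,key=lambda r:abs(r['uv'][0]-(316 if k=='top' else 300)))
    m=best['pixels'].astype(np.uint8)
    rect=cv2.minAreaRect(np.argwhere(m)[:,::-1].astype(np.float32)); print(k,rect,best['uv'])
for k in C: 
    for n in('rail_mouth','doorway'):
        for r in robot.place_of(C[k],n)[:1]: print(k,n,atz(C[k],r['uv'],45).round(1))
print('model mouth',T(p,(-79,0,45)))
# block fit by top face corners
bo=[('top',(328,236),(35,18,24)),('top',(372,258),(35,-18,24)),('top',(284,323),(-35,18,24)),('top',(330,344),(-35,-18,24)),
('scene',(293,187),(-35,-18,24)),('scene',(347,185),(-35,18,24)),('scene',(300,253),(35,-18,24)),('scene',(355,248),(35,18,24))]
for cams in (['top'],['scene'],['top','scene']):
    o=[x for x in bo if x[0] in cams]
    fun=lambda p:np.concatenate([np.array(proj(C[k],T(p,np.array(X)+[0,0,45])))-f(z,k) for k,z,X in o])
    r=least_squares(fun,[380,60,-0.3]); print(cams,np.round(r.x,3),np.round(r.fun,1))
b=r.x; d=b[:2]-p[:2]; cc,ss=np.cos(p[2]),np.sin(p[2])
print('block in chute',cc*d[0]+ss*d[1],-ss*d[0]+cc*d[1],b[2]-p[2]); print(robot.sense()['t'])
for k in C:
    im=cv2.resize(C[k]['frame'],None,fx=3,fy=3,interpolation=2)
    def L(P): 
        q=np.array([np.array(proj(C[k],x))*3+1 for x in P]).round().astype(int); cv2.polylines(im,[q.reshape(-1,1,2)],True,(0,255,255),1)
    L([T(p,x) for x in((-184,85,45),(-184,-85,45),(0,-85,45),(0,85,45))]); L([T(p,x) for x in((-4,85,100),(-4,-85,100),(0,-85,100),(0,85,100))])
    L([T(p,x) for x in((-79,49,53),(-36,25,53),(-4,25,53),(-4,-25,53),(-36,-25,53),(-79,-49,53))])
    L([T(b,x) for x in((35,18,69),(-35,18,69),(-35,-18,69),(35,-18,69))])
    o=(690,420) if k=='top' else(700,460)
    cv2.imwrite(f'pics/fit_{k}.png',im[o[1]:o[1]+400,o[0]:o[0]+500])
E
```

```text
['top'] [ 6.54603e+02  1.92340e+01 -3.22000e-01] [-1.4 -0.6  1.5  1.1 -0.2 -0.3  0.1 -0.3]
['scene'] [ 6.54679e+02  1.86680e+01 -3.34000e-01] [-1.  -1.3  0.7 -1.4 -0.3  1.2  0.6  0.5]
['top', 'scene'] [ 6.54645e+02  1.90000e+01 -3.27000e-01] [-1.6 -0.9  1.1  1.1 -0.1 -0.5  0.2 -0.2 -1.4 -1.1  0.3 -1.5 -0.1  1.3
  0.6  0.3]
top ((318.6751403808594, 217.5955352783203), (15.163652420043945, 31.2052001953125), 28.610458374023438) [318.2, 219.5]
scene ((298.0, 200.0), (26.0, 16.0), 90.0) [298.2, 200.5]
top rail_mouth [581.5  41.6  45. ]
scene rail_mouth [566.1  48.   45. ]
scene doorway [653.1  14.6  45. ]
model mouth [579.84105898  44.40345565  45.        ]
['top'] [ 5.34734e+02  3.76200e+01 -4.78000e-01] [-0.1  0.2 -0.1  0.1  0.3 -0.3 -0.1  0. ]
['scene'] [ 5.39463e+02  3.66000e+01 -4.74000e-01] [ 0.2  0.3 -0.3  0.1 -0.  -0.4  0.1  0.2]
['top', 'scene'] [ 5.36384e+02  3.76180e+01 -4.75000e-01] [-0.2 -0.4 -0.1 -0.6  0.3 -0.9 -0.1 -0.7 -0.  -0.6 -0.6 -0.8 -0.4 -1.3
 -0.3 -0.8]
block in chute -117.96722622847767 -20.398890413648527 -0.14796445938825054
1.5
```

```bash
python3 -c "
import cv2,numpy as np
a=cv2.imread('pics/fit_top.png');b=cv2.imread('pics/fit_scene.png')
cv2.imwrite('pics/fit.png',np.hstack([a[:,:400],b[:,:400]]))"
```

```text
(no output)
```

View pics/fit.png

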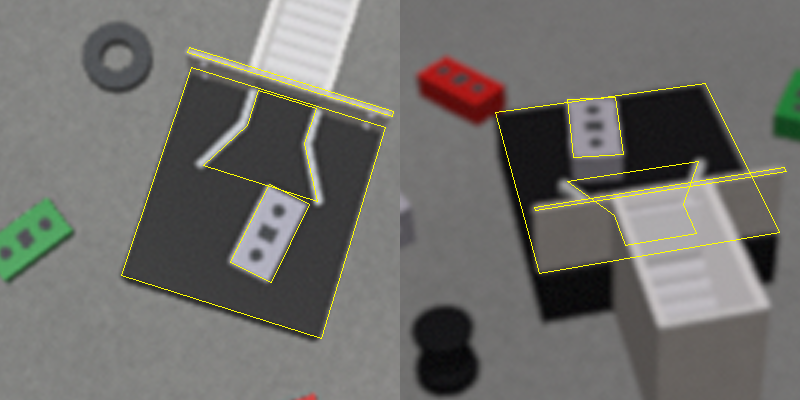

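```bash
cat >> fit.py <<'E'
P=np.array([654.6,19.0,-0.325])
def inch(w):
    d=np.array(w[:2])-P[:2];c,s=np.cos(P[2]),np.sin(P[2]); return np.array([c*d[0]+s*d[1],-s*d[0]+c*d[1]])
def jaw():
    from scipy.spatial.transform import Rotation as Ro
    M=Ro.from_rotvec(robot.sense()['ee_rot']).as_matrix(); return M, np.arctan2(M[1,1],M[0,1])
def go(*tg):
    s=robot.sense(); M,j=jaw(); want=P[2]+np.pi/2; turn=(want-j+np.pi/2)%np.pi-np.pi/2
    print('t',s['t'],'tcp',s['tcp_pos'].round(1),'chute',inch(s['tcp_pos']).round(1),'turn',round(turn,3),'F',s['ft_force'].round(1),'w',s['gripper_width'].round(3) if hasattr(s['gripper_width'],'round') else s['gripper_width'])
    for x,y,z in tg: print((x,y,z),'-> shift',(T(P,(x,y,z))-s['tcp_pos']).round(1))
E
python3 - <<'E'
from fit import *
print(jaw()[0].round(3),robot.sense()['joint_pos'])
go((-117,-78,140),(-117,-78,57),(-117,-36,57))
E
```

```text
[[ 0.     0.317 -0.948]
 [ 0.    -0.948 -0.317]
 [-1.    -0.    -0.   ]] [-1.45079689e+00  2.58590829e-01  1.53501686e+00  1.17944869e-05
  1.34799960e+00 -2.02788855e-01]
t 1.5 tcp [ 174.5 -521.6  231.3] chute [-282.4 -665.6] turn -0.648 F [-0.6  0.5 -0.2] w 0.997499793431154
(-117, -78, 140) -> shift [344.3 504.  -91.3]
(-117, -78, 57) -> shift [ 344.3  504.  -174.3]
(-117, -36, 57) -> shift [ 357.7  543.8 -174.3]
```

Request:
send_rows:
  commands:
    - [[344,504,-91,-0.648,-1],[344,504,-91,-0.648,-1],[344,504,-91,-0.648,-1],[344,504,-91,-0.648,-1],[344,504,-91,-0.648,-1],[344,504,-91,-0.648,-1],[344,504,-91,-0.648,-1],[344,504,-91,-0.648,-1],[344,504,-91,-0.648,-1],[344,504,-91,-0.648,-1],[344,504,-91,-0.648,-1],[344,504,-91,-0.648,-1],[344,504,-91,-0.648,-1],[344,504,-91,-0.648,-1],[344,504,-91,-0.648,-1],[344,504,-91,-0.648,-1],[344,504,-91,-0.648,-1],[344,504,-91,-0.648,-1]]

```text
t: 3.0
tcp_pos: [518.1, -17.6, 140.1]
ee_rot: [-2.046, 0.335, 2.047]
ft_force: [0.2, 0.7, -0.3]
gripper_width: -0.002
```

Run:
```python
from fit import *
go((-117,-78,57),(-117,-40,57),(-117,-33,57))
c=robot.capture('top'); cv2.imwrite('pics/t1.png',cv2.resize(c['frame'][130:310,220:420],None,fx=3.3,fy=3.3,interpolation=2)); print(proj(c,robot.sense()['tcp_pos']))
```

```text
t 3.0 tcp [518.1 -17.6 140.1] chute [-117.6  -78.3] turn -0.001 F [ 0.2  0.7 -0.3] w -0.0018208739450717814
(-117, -78, 57) -> shift [  0.7   0.1 -83.1]
(-117, -40, 57) -> shift [ 12.8  36.1 -83.1]
(-117, -33, 57) -> shift [ 15.1  42.7 -83.1]
[np.float64(345.7014575329322), np.float64(220.2318460658213)]
```

View pics/t1.png

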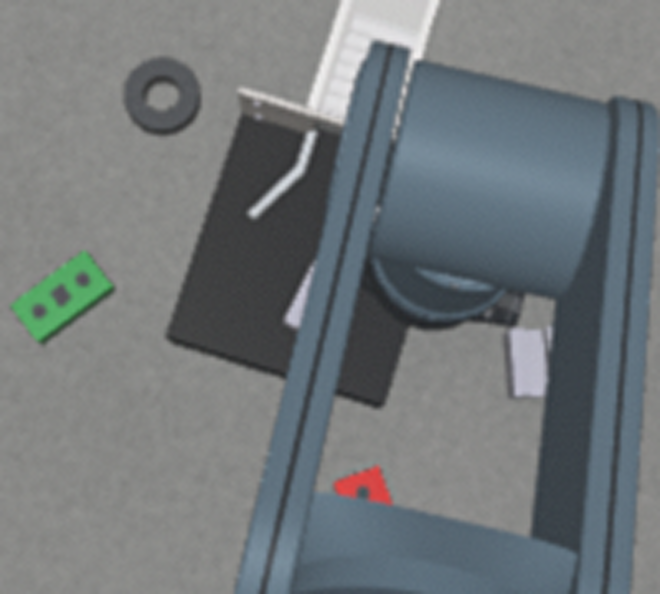

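Top view: the arm hides most of the block, so from here the scene camera serves for checks. Lowering beside the block, then a side push to centre and straighten it.

Request:
send_rows:
  commands:
    - [[0.5,0,-40,0,-1],[0.5,0,-70,0,-1],[0.5,0,-83,0,-1],[0.5,0,-83,0,-1],[4.5,12,-83,0,-1],[8.5,24,-83,0,-1],[10.5,30,-83,0,-1],[12.5,36,-83,0,-1],[12.5,36,-83,0,-1]]

```text
t: 3.8
tcp_pos: [532.0, 18.7, 58.8]
ee_rot: [-2.049, 0.335, 2.043]
ft_force: [-0.3, 0.1, 0.5]
gripper_width: -0.0
```

```bash
cat > look.py <<'E'
import sys
from fit import *
def look(n):
    c=robot.capture('scene'); im=cv2.resize(c['frame'][150:280,230:400],None,fx=4.5,fy=4.5,interpolation=2); cv2.imwrite(f'pics/{n}.png',im)
    return c
E
python3 - <<'E'
from look import *
go((-117,-33,57)); look('s2')
E
```

```text
t 3.8 tcp [532.   18.7  58.8] chute [-116.1  -39.4] turn -0.001 F [-0.3  0.1  0.5] w -0.0004557551864924667
(-117, -33, 57) -> shift [ 1.2  6.4 -1.8]
```

View pics/s2.png

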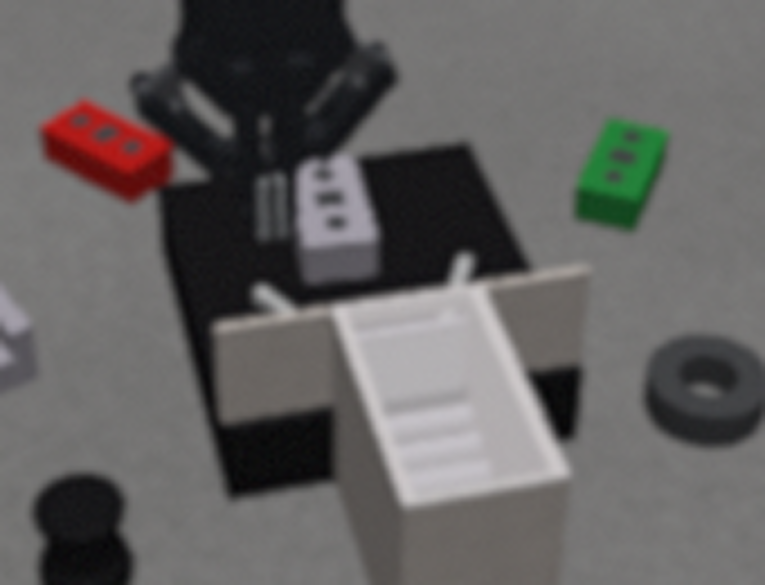

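```bash
cat >> look.py <<'E'
def fitb(c,bl,br,fl,fr,off=(230,150),k=4.5):
    o=[(bl,(-35,-18,24)),(br,(-35,18,24)),(fl,(35,-18,24)),(fr,(35,18,24))]
    fun=lambda p:np.concatenate([np.array(proj(c,T(p,np.array(X)+[0,0,45])))-(np.array(z)/k+off) for z,X in o])
    r=least_squares(fun,[540,40,-.3]); print('res',r.fun.round(1),'block chute',inch(r.x[:2]).round(1),'yaw',round(r.x[2]-P[2],3))
def crop(n,c,o=(280,175),s=(60,60),k=10):
    im=cv2.resize(c['frame'][o[1]:o[1]+s[1],o[0]:o[0]+s[0]],None,fx=k,fy=k,interpolation=2); cv2.imwrite(f'pics/{n}.png',im)
E
python3 - <<'E'
from look import *
import pickle
c=robot.capture('scene'); crop('s3',c)
E
```

```text
(no output)
```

View pics/s3.png

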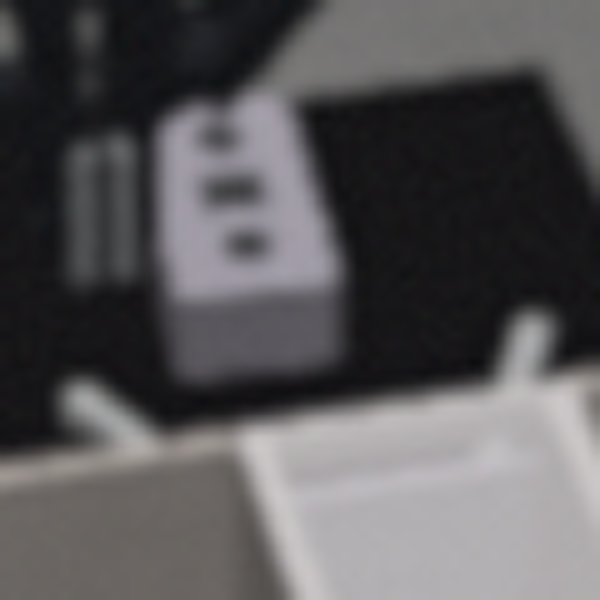

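Run:
```python
from look import *
c=robot.capture('scene')
fitb(c,(158,112),(295,96),(170,303),(343,280),(280,175),10)
go((-117,-32,57),(-117,-60,57),(-175,-60,57),(-175,0,57))
# scale for reference
import pickle
```

```text
res [-1.2 -0.5  0.8  0.1  0.5 -0.4 -0.2  0.7] block chute [-116.5   -6. ] yaw -0.128
t 3.95 tcp [530.6  18.2  57.7] chute [-117.3  -40.4] turn -0.0 F [ 0.2 -0.4  0.1] w -0.0009511689275622505
(-117, -32, 57) -> shift [ 3.   7.9 -0.7]
(-117, -60, 57) -> shift [ -6.  -18.7  -0.7]
(-175, -60, 57) -> shift [-61.   -0.2  -0.7]
(-175, 0, 57) -> shift [-41.8  56.7  -0.7]
```

Run:
```python
from look import *
c=robot.capture('scene')
def m(a,off,k):
    q=[atz(c,np.array(z)/k+off,69) for z in a]; d=q[2]-q[0]; print(inch(q[1]).round(1),[inch(x).round(1) for x in q],round(np.arctan2(d[1],d[0])-P[2],3))
m([(220,138),(235,190),(247,243)],(280,175),10)
m([(322,197),(323,216),(325,235)],(200,130),3.3)
```

```text
[-118.5   -6.9] [array([-138.2,   -5.7]), array([-118.5,   -6.9]), array([-99.3,  -8.8])] -0.078
[-116.3  -20.2] [array([-137.2,  -16.2]), array([-116.3,  -20.2]), array([-95.9, -23.4])] -0.174
```

Request:
send_rows:
  commands:
    - [[3.5,2,-1,0,-1],[5,5,-1,0,-1],[6,8,-1,0,-1],[6,8,-1,0,-1]]

```text
t: 4.33
tcp_pos: [536.7, 26.4, 56.4]
ee_rot: [-2.045, 0.335, 2.046]
ft_force: [0.4, -1.2, 0.6]
gripper_width: -0.001
```

Run:
```python
from look import *
c=robot.capture('scene'); crop('s4',c)
go((-113,-60,57),(-180,-60,57),(-180,0,57))
```

```text
t 4.3833 tcp [536.7  26.3  56.4] chute [-114.1  -30.7] turn -0.0 F [ 0.2 -1.1  0.1] w -0.0009881078293238672
(-113, -60, 57) -> shift [ -8.3 -28.1   0.6]
(-180, -60, 57) -> shift [-71.8  -6.7   0.6]
(-180, 0, 57) -> shift [-52.6  50.2   0.6]
```

View pics/s4.png

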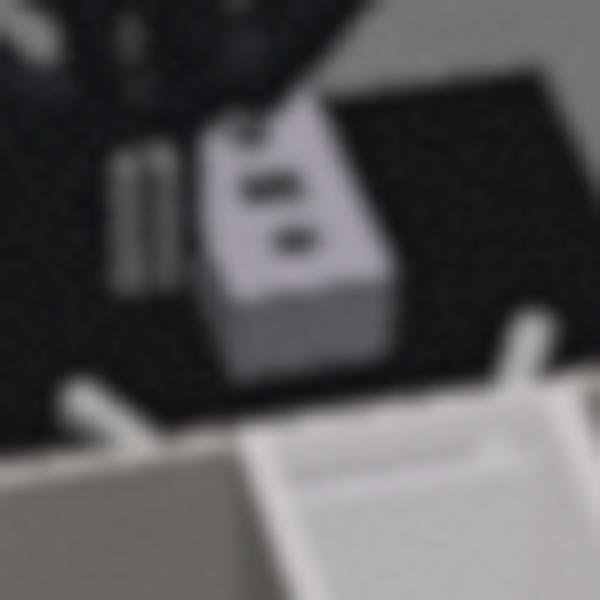

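Run:
```python
from look import *
c=robot.capture('scene')
def m(a,off,k):
    q=[atz(c,np.array(z)/k+off,69) for z in a]; d=q[2]-q[0]; print(inch(q[1]).round(1),[inch(x).round(1) for x in q],round(np.arctan2(d[1],d[0])-P[2],3))
m([(252,133),(272,187),(295,239)],(280,175),10)
fitb(c,(202,125),(320,96),(222,300),(395,270),(280,175),10)
```

```text
[-117.7    1.3] [array([-138.3,    1.7]), array([-117.7,    1.3]), array([-98.2,   1.8])] 0.001
res [-2.2 -1.4  1.5 -0.1  0.8  0.  -0.1  1.3] block chute [-114.4    3.3] yaw -0.069
```

Request:
send_rows:
  commands:
    - [[-3,-9,0.6,0,-1],[-6.4,-19,0.6,0,-1],[-6.4,-19,0.6,0,-1],[-40,-8,0.6,0,-1],[-74,4,0.6,0,-1],[-74,4,0.6,0,-1],[-66,28,0.6,0,-1],[-57,53,0.6,0,-1],[-57,53,0.6,0,-1],[-50,51,0.6,0,-1],[-43,48,0.6,0,-1],[-43,48,0.6,0,-1]]

```text
t: 5.43
tcp_pos: [495.5, 72.9, 57.2]
ee_rot: [-2.047, 0.336, 2.043]
ft_force: [0.1, -0.9, -0.7]
gripper_width: -0.003
```

Run:
```python
from look import *
c=robot.capture('scene'); crop('s5',c)
go((-163,1,57),(-120,1,57),(-80,1,57),(-50,1,57),(-20,1,57))
```

```text
t 5.4833 tcp [494.6  73.   57. ] chute [-1.689e+02  1.000e-01] turn 0.001 F [0.1 0.5 0.1] w -0.0029759296026951264
(-163, 1, 57) -> shift [ 5.9 -1.   0. ]
(-120, 1, 57) -> shift [ 46.6 -14.8   0. ]
(-80, 1, 57) -> shift [ 84.5 -27.5   0. ]
(-50, 1, 57) -> shift [113.  -37.1   0. ]
(-20, 1, 57) -> shift [141.4 -46.7   0. ]
```

View pics/s5.png

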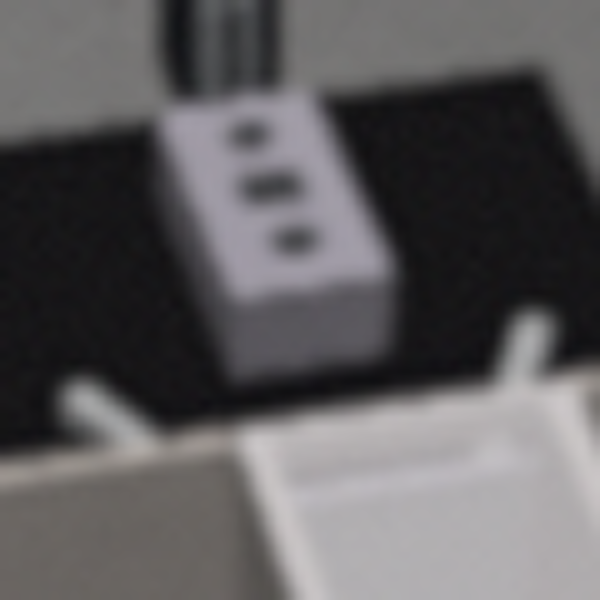

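The block at (270,187) is straight and centred, with the shut fingers right behind it at (235,50). Pushing up to the rails' throat.

Request:
send_rows:
  commands:
    - [[6,-1,0,0,-1],[14,-4,0,0,-1],[23,-7,0,0,-1],[32,-10,0,0,-1],[41,-13,0,0,-1],[50,-16,0,0,-1],[59,-19,0,0,-1],[68,-22,0,0,-1],[77,-25,0,0,-1],[80,-26,0,0,-1],[80,-26,0,0,-1]]

```text
t: 6.4
tcp_pos: [576.1, 46.5, 57.2]
ee_rot: [-2.047, 0.337, 2.042]
ft_force: [-0.3, 0.3, 0.5]
gripper_width: -0.0
```

Run:
```python
from look import *
c=robot.capture('scene'); crop('s6',c)
go((-50,1,57),(-25,0,57),(-20,0,57),(-17,0,57))
```

```text
t 6.45 tcp [575.6  46.8  57.2] chute [-83.7   1.1] turn 0.002 F [-0.   0.7 -0.4] w -0.0014161175071256537
(-50, 1, 57) -> shift [ 32.  -10.8  -0.2]
(-25, 0, 57) -> shift [ 55.3 -19.8  -0.2]
(-20, 0, 57) -> shift [ 60.1 -21.4  -0.2]
(-17, 0, 57) -> shift [ 62.9 -22.3  -0.2]
```

View pics/s6.png

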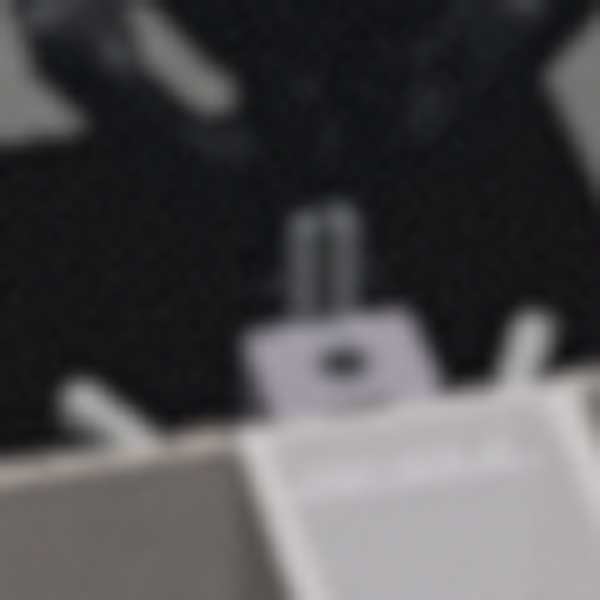

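Run:
```python
from look import *
c=robot.capture('scene')
for z in [(343,362),(242,335),(410,312)]: print(inch(atz(c,np.array(z)/10+(280,175),69)).round(1))
```

```text
[-54.8   1.4]
[-68.6 -17.2]
[-67.7  19.6]
```

Request:
send_rows:
  commands:
    - [[8,-3,0,0,-1],[16,-5.5,0,0,-1],[24,-8,0,0,-1],[32,-11,0,0,-1],[40,-14,0,0,-1],[48,-17,0,0,-1],[53,-19,0,0,-1],[56.5,-20,0,0,-1],[56.5,-20,0,0,-1]]

```text
t: 7.25
tcp_pos: [633.3, 26.2, 57.4]
ee_rot: [-2.048, 0.337, 2.04]
ft_force: [-0.4, -0.4, 1.2]
gripper_width: -0.0
```

Run:
```python
from look import *
c=look('s7')
go((-20,0,57),(-18,0,57),(-80,0,57))
```

```text
t 7.3 tcp [632.5  26.5  57.2] chute [-23.3   0.1] turn 0.002 F [-0.4 -0.1  0.8] w 0.0033440466363670518
(-20, 0, 57) -> shift [ 3.1 -1.1 -0.2]
(-18, 0, 57) -> shift [ 5.  -1.8 -0.2]
(-80, 0, 57) -> shift [-53.7  18.   -0.2]
```

View pics/s7.png

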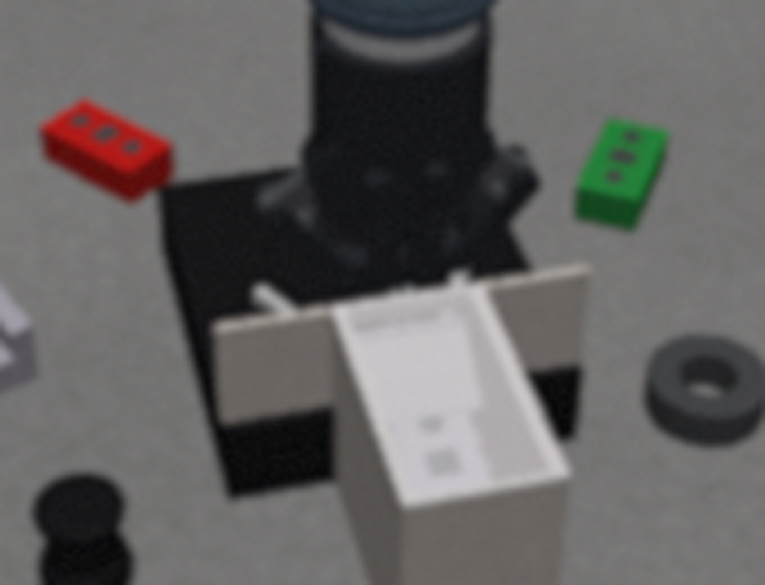

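The block's marks show inside the chute at (432,424) and (443,462). I'll wait briefly to see whether it is running down.

Request:
send_rows:
  commands:
    - [[1,0,0,0,-1],[1,0,0,0,-1],[1,0,0,0,-1],[1,0,0,0,-1]]

```text
t: 7.63
tcp_pos: [633.4, 26.6, 57.3]
ee_rot: [-2.047, 0.337, 2.042]
ft_force: [0.3, 0.2, -0.7]
gripper_width: -0.003
```

Run:
```python
from look import *
c=robot.capture('scene'); crop('s8',c,(295,205),(70,60))
go((-20,0,57),(-18,0,57),(-80,0,57))
```

```text
t 7.6833 tcp [633.4  26.6  57.3] chute [-22.5   0.4] turn 0.002 F [-0.9 -0.9 -0.1] w 0.0036329065969711305
(-20, 0, 57) -> shift [ 2.3 -1.2 -0.3]
(-18, 0, 57) -> shift [ 4.2 -1.9 -0.3]
(-80, 0, 57) -> shift [-54.6  17.9  -0.3]
```

View pics/s8.png

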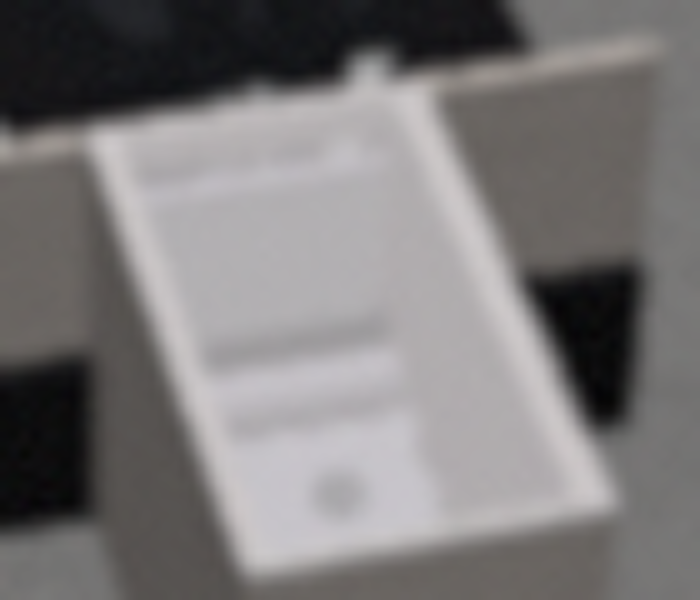

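The block has run down (rear mark at (340,490), a clear roller behind it) and the flap hangs shut. Drawing back.

Request:
send_rows:
  commands:
    - [[-27,9,0,0,-1],[-55,18,0,0,-1],[-76,25,5,0,-1],[-95,31,40,0,-1],[-115,38,80,0,-1],[-150,40,100,0,-1],[-180,40,100,0,-1],[-200,40,100,0,-1],[-200,40,100,0,-1],[-200,40,100,0,-1],[-200,40,100,0,-1],[-200,40,100,0,-1]]

```text
t: 8.68
tcp_pos: [434.5, 66.4, 157.4]
ee_rot: [-2.048, 0.337, 2.041]
ft_force: [0.3, -0.1, 0.0]
gripper_width: 0.002
```

Run:
```python
from look import *
go()
c=robot.capture('scene'); t=robot.capture('top')
a=cv2.resize(c['frame'][150:290,220:410],None,fx=2.1,fy=2.1,interpolation=2);b=cv2.resize(t['frame'][100:240,220:410],None,fx=2.1,fy=2.1,interpolation=2)
s=cv2.resize(c['frame'][205:265,295:365],None,fx=4.2,fy=4.2,interpolation=2); u=cv2.resize(t['frame'][130:190,295:365],None,fx=4.2,fy=4.2,interpolation=2)
im=np.zeros((550,800,3),np.uint8); im[:a.shape[0],:a.shape[1]]=a; im[:a.shape[0],400:400+a.shape[1]]=b; im[296:296+s.shape[0],:s.shape[1]]=s; im[296:296+s.shape[0],400:400+s.shape[1]]=u
cv2.imwrite('pics/end.png',im)
for k,v in (('scene',c),('top',t)):
    for n in ['ring_gauge','loupe','v_block','block','flap_edge']: print(k,n,[(np.round(r['uv'],1).tolist(),round(r['confidence'],2)) for r in robot.place_of(v,n)][:4])
```

```text
t 8.6833 tcp [434.5  66.4 157.4] chute [-223.7  -25.3] turn 0.002 F [ 0.3 -0.1  0. ] w 0.0022523195180521273
scene ring_gauge [([386.4, 243.3], 0.76)]
scene loupe [([248.5, 280.0], 0.67)]
scene v_block [([224.9, 233.0], 0.75)]
scene block [([366.4, 193.7], 0.96), ([255.4, 185.2], 0.83)]
scene flap_edge []
top ring_gauge [([269.1, 160.4], 0.94), ([386.5, 180.9], 0.41)]
top loupe [([385.7, 180.9], 0.74)]
top v_block [([379.3, 238.7], 0.79)]
top block [([329.3, 288.3], 0.76), ([238.6, 222.7], 0.69)]
top flap_edge []
```

View pics/end.png

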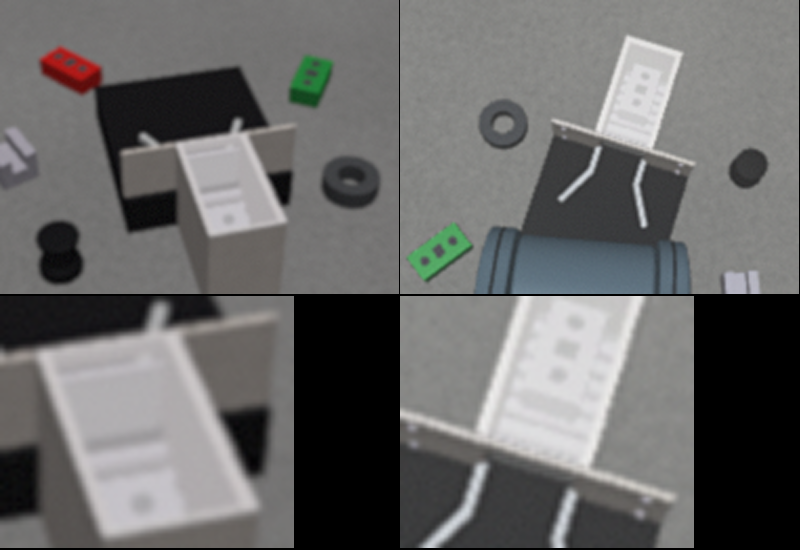

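Run:
```python
from look import *
t=robot.capture('top'); print(inch(atz(t,(334.8,142.4),50)).round(1), np.abs(robot.sense()['qvel']).max())
robot.close_job()
```

```text
[79.7  0.5] 0.0015378619470978083
the job is handed in; nothing more can be done
```

The steel block is inside the chute, the flap hangs shut behind it, and I handed the job in at about 8.8 s of the 38 s allowed. It reports no verdict.

- **What I did:** I pushed the block sideways with the shut fingers to centre it and straighten it. It started about 20 mm right of the centreline and turned about 0.15 rad. Then I pushed its rear end along the deck, between the rails and through the flap, until it ran down the rollers. Last I drew back and up, clear of everything.
- **Last checks:**
  - The block's middle is about 80 mm past the doorway and 0.5 mm off the centreline, against the 55 to 110 mm allowed.
  - The flap looks shut in both views.
  - The ring gauge, loupe and V-block show within about 3 pixels (roughly 7 mm) of where they stood.
  - The force readings were near zero and the arm was still.
- **What disagreed or was missing:**
  - The networks no longer reported the block or the flap edge, only the red and green look-alikes, so those two checks rest on the pictures and the calibration.
  - The flap angle was judged by eye.
  - During the side push, the corner fit and the mark fit differed by up to 0.07 rad in the block's angle. I went by the marks, and the block entered cleanly.

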